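# Scan a worm gearbox, then close its split housing on the dowels and hold it shut

### The job

Scan this gearbox, then close it. Take the yellow code reader from its stand, hold it still with its window straight above the square code label on the lower half's foot, 5 to 10 cm away, for a good second, then stand it back in its stand and let go. Then fit the upper half onto the two dowels, its notch over the shaft, press it down against the spring until the joint faces meet all round, and finish while still holding it pressed shut, ready for the screws; leave the tape measure, tin and torch alone.

Things in the scene. Friction and masses are not known exactly. Their poses are not given: they have to be found in the camera images.
- lower_half: Lower half of a grey cast gear housing, open on top, 148 (x) x 100 (y) x 40 mm, clamped fast in a black nest plate (206 x 128 mm). Origin: centre of its underside, 12 mm above the bench, z up; flat joint face at z = +40 mm. The worm shaft comes out at its +x end; the low foot with the code label (x -69 to -111, y +-33, top at z = 10 mm) is at its -x end.
- dowel_a (a point): Tip of the dowel near the shaft end, at (+62, -30, +53) mm in the lower half's frame. Both dowels are steel, 10 mm in diameter, upright, 13 mm above the joint face; the last 4 mm taper to 6 mm.
- dowel_b (a point): Tip of the other dowel, at (-62, +30, +53) mm in the lower half's frame.
- shaft_end (a point): Outer end of the level 12 mm worm shaft of the lower half, at (+92, +22, +40) mm in its frame; the shaft runs along x, half of it above the joint face.
- wheel_set (a joint): How far the brass wheel with its bearing (28 mm wide, at (0, -10) mm in the lower half) is pushed down on its spring, m. 0: free, bearing top 20 mm above the joint face. 0.004: housing closed. It pushes up 7.5 N at 0, 13.5 N at 0.004: the upper half alone rests 4 mm open, 9 mm down on the dowels; about 10 N more, kept up, holds it shut.
- upper_half: Upper half, grey, loose, 0.32 to 0.48 kg, lying joint face down; 148 (x) x 100 (y) mm, flange 16 mm thick, roof 106 x 86 mm up to z = 28. Origin: centre of the joint face, z up. Closed, it lies 40 mm above the lower half's origin, axes equal. Through holes of 11.5 mm at (+62, -30) and (-62, +30); shaft notch 18 wide, 9 high in the +x end at y = +22: fits one way round. Hollow up to z = 16 mm.
- upper_grip (a point): Middle of the rectangular bearing block on the upper half's roof, the place to grip: at (0, -10, +41) mm in its frame. The block measures 44 mm along x, 56 mm along y, z from 28 to 54 mm, with a dark round cap up to 57 mm. A small brass plug stands beside it at (-38, +28), up to z = 38 mm.
- code_reader: Cordless code reader, a yellow stick with a dark ribbed grip on its upper part and a green ring and a grey button below, 30 mm in diameter (31 at the grip), 155 mm long, 0.13 kg, upright in its stand with the window at the lower end. Origin: centre of the window; z along the stick, away from the window: it looks along -z. Grip from z = 94 to 140 mm.
- reader_stand: Dark grey bench stand of the reader, fixed: round base 92 mm in diameter, 12 mm thick, with an upright round cup, inner diameter 37 mm, flared to 48 mm at the mouth 56 mm above the bench. Origin: centre of its underside, on the bench. The reader stands on the cup's floor, 12 mm above the bench, on the stand's axis.
- code_label (a point): Middle of the square code label (25 x 25 mm, white with black dots) on the foot of the lower half, facing straight up, 22.6 mm above the bench; axes as the lower half.
- tape_measure: Yellow pocket tape measure, 62 x 78 x 36 mm, lying; origin centre of its underside. Not to be disturbed.
- screw_tin: Round pale tin with screws, 74 x 68 x 35 mm; origin centre of its underside. Not to be disturbed.
- torch: Dark grey pocket torch, 32 x 114 x 32 mm, lying; origin centre of its underside. Not to be disturbed.
Things that resemble listed ones, but are neither listed nor needed, are in the scene too. Of the things like the code_reader, leave any that is pink; of the rest the smaller one is meant.

How it is judged:
On the way, in this order (a step that is already met when the one before it is completed fails the run):
1. the held reader looks at the code label from 35 to 125 mm, within 15 mm of its axis and about 25 degrees of straight down, kept still (x of code_label in the frame of code_reader between -0.015 and 0.015 m and y of code_label in the frame of code_reader between -0.015 and 0.015 m and z of code_label in the frame of code_reader between -0.125 and -0.035 m and angle between code_reader's own z axis and vertical below 0.45 rad and linear speed of code_reader below 0.03 m/s and contact force between the fingers and code_reader above 1 N), for 0.7 s.
2. the reader stands in its stand again, let go (horizontal distance between code_reader and reader_stand below 0.01 m and height (world z) of code_reader below 0.018 m and angle between code_reader's own z axis and vertical below 0.2 rad and contact force between the fingers and code_reader below 0.1 N), for 0.2 s.
3. the upper half sits on both dowels and is pressed home (z of upper_half in the frame of lower_half below 0.0415 m and horizontal distance between upper_half and lower_half below 0.003 m and angle between the x axis of upper_half and the x axis of lower_half, either way round below 0.04 rad and value of joint wheel_set above 0.0025 m), for 0.2 s.
At the end, for the whole second after the job is handed in: Upper half held pressed on the lower: gap under 1.5 mm, within 3 mm and 0.04 rad of true, tilt under 0.02 rad, wheel 2.5 mm or more down on its spring, at rest, over 3 N of robot force on it; the reader upright in its stand, within 10 mm of its axis and 6 mm of the cup's floor (all of step 3 and z of upper_half in the frame of lower_half above 0.037 m and angle between upper_half's own z axis and vertical below 0.02 rad and linear speed of upper_half below 0.02 m/s and contact force between any of the fingers, the arm and upper_half above 3 N and horizontal distance between code_reader and reader_stand below 0.01 m and height (world z) of code_reader below 0.018 m and angle between code_reader's own z axis and vertical below 0.2 rad); the arm keeps its last pose, push and grip.
It fails at once if the tape measure is shifted over 30 mm (distance of tape_measure from where it was at the start of the episode above 0.03 m).
It fails at once if the screw tin is shifted over 30 mm or tipped (distance of screw_tin from where it was at the start of the episode above 0.03 m or angle between screw_tin's own z axis and vertical above 0.5 rad).
It fails at once if the torch is shifted over 30 mm (distance of torch from where it was at the start of the episode above 0.03 m).
It also fails if it takes over 54 s, if anything falls off the work surface, if the arm or the gripper's body presses on something with over 40 N, if the wrist force passes 120 N, or if a joint passes its speed limit or range.

### The arm

A 6-joint arm with a two-finger parallel gripper is mounted at the origin on a cart in front of the work surface, level with it; the furniture and walls round the work are solid. World frame = base frame: x ahead of the robot, y to its left, z up, the work surface at z = 0. Lengths are in m, angles in rad, forces in N, time in s.
With the tool pointing down it reaches from about 0.225 to 0.875 m from the base axis. Payload 3.4 kg.
Tool frame: the origin (TCP) lies at the very end of the fingers, on their centre line; the grasp point (between the pads) lies 19 mm behind it; z points along the fingers, y is the line along which they close (so a half turn about z gives the same grasp; the last joint's range is limited). The gripper opens to 85 mm and grips with 20 to 120 N. Pads are 22 mm wide; open, the fingers measure 114 mm over their backs; the gripper's body (76 mm by 85 mm) begins 54 mm behind the grasp point. The pads swing forward as they close: fully open they stand 13 mm farther back than shut.
Start: joints at [-1.428, 0.276, 1.505, -0, 1.361, -0.121], TCP at [0.15, -0.555, 0.231] pointing down, gripper open.
Joint ranges: [-2.89, 2.89], [-0.75, 2.08], [0.22, 2.7], [-1.18, 4.32], [0.11, 2.71], [-2.7, 2.7]. Speed limits (rad/s): [2.57, 2.57, 3.14, 3.14, 3.14, 3.14].

### API

Orientations are given as a unit quaternion [w, x, y, z].
In Python, from rig import manip, eyes gives the robot as it stands.
- The arm moves only by the tool servo_tool, never from a script. Its argument "series" is text: rows parted by semicolons, each of 7 numbers parted by spaces: the shift along the tool's x, y, z in m, then the turn, a rotation vector about the tool's x, y, z in degrees, then the closure, from 0 (fully open) to 1 (shut). In form: dx dy dz ax ay az fingers; .... A call has 1 to 5 rows; each row is the pose to reach, as a shift and turn from the pose commanded when the call began, along the tool's axes at that moment; what a row does not reach only later rows make up. A row lasts 1/10 s, in which the tool goes at most 50 mm and 8.59 degrees, less where a joint would pass 70% of its speed; a pose out of reach is approached as far as the arm can. A call with a gripper value outside its range is refused whole. The fingers move at their own pace and stop on an object; "squeeze" is the grip in N (left out, the last holds). Time passes only in rows, so rows that repeat a pose let the fingers close. It gives the time, the measured TCP pose, the force, the opening and the grip force at its end, in the units of the state.
- manip.get_state(): the state, without advancing time (a new reading comes with each control period).
- eyes.get_image(name): name is "scene" or "top" or "wrist"; returns the picture (400x640x3 uint8, red, green, blue); there is no depth.
- eyes.camera_info(name): a dict with "fx", "fy", "cx", "cy" (pixels), "eye" and "orientation" of the camera in the world. Camera axes: x right, y down, z forward; pixel columns grow to the right and rows downward; lengths in m; the calibration is good to about 2 mm. The wrist camera is an equidistant fisheye: a pixel r from the principal point sees the ray r / f radians off the axis. A picture is of the moment at which its call begins: read the wrist's pose just before it. camera_info takes no time and is no camera call; for the wrist camera it gives the pose at the moment of the call.
- manip.sign_off(): hands the job in; it is judged then, once.
The state is a dict: "clock": time; "qpos": joint angles; "qd": joint speeds; "effort": joint torques, N m; "position": TCP position; "ee_rot": TCP orientation; "contact_force": force on the tool from outside, world axes, zero at the start; "moment": the same for the moment, N m; "width": finger opening in m; "gripper_force": force on a finger pad.
Only numpy, scipy, OpenCV 4.12 (cv2) and the standard library are available. Lean on these libraries where they do the work, as an engineer would, in place of code of your own. Each camera call takes 0.05 s, during which the arm holds its last target. There are 200 camera calls.

## Working session

There is one attempt and no reset: what is moved stays moved. The work goes in short steps, Python scripts to look and compute and a tool call to move; the robot and the scene stay as the last step left them, time stands still between calls to the robot, and variables do not carry over. Pictures are saved under pics/ and viewed, at most 10 in all, crops included, and the job is handed in when it is done.

Besides the shell and the picture viewer there is one more tool, called after "Emit:" as a command line: name --argument value ..., lists and objects as JSON in quotes. servo_tool: Moves the arm, as the interface text tells. Its arguments: {"type":"object","properties":{"series":{"type":"string"},"squeeze":{"type":"number"}},"required":["series"]}

```bash
ls; mkdir -p pics
python3 - <<'E'
from rig import manip, eyes
import cv2, numpy as np
print(manip.get_state())
for n in ("scene","top","wrist"):
    print(n,eyes.camera_info(n))
    im=eyes.get_image(n); cv2.imwrite(f"pics/{n}0.png",im[:,:,::-1])
a=cv2.imread("pics/scene0.png");b=cv2.imread("pics/top0.png")
E
```

```text
pics
{'clock': 0.0, 'qpos': array([-1.42798925e+00,  2.76607280e-01,  1.50616715e+00,  1.02589578e-05,
        1.36071168e+00, -1.20986162e-01]), 'qd': array([-0.00080827, -0.00130638, -0.00019508,  0.00077571, -0.00089133,
        0.00022662]), 'effort': array([-9.16305180e-04, -4.16773868e+01, -2.45801729e+01, -2.98503064e-04,
        1.10333925e-02,  9.95504053e-06]), 'position': array([ 0.14985543, -0.55456082,  0.23041917]), 'ee_rot': array([-9.46723512e-04,  9.91313941e-01,  1.31513401e-01, -5.31361626e-06]), 'contact_force': array([-0.76691898,  0.93197568,  0.15046515]), 'moment': array([-0.04470273,  0.00710441, -0.03394935]), 'gripper_force': 0.0, 'width': 0.08535030250358551}
scene {'fx': 496.73215462911094, 'fy': 496.73215462911094, 'cx': 313.7695416406454, 'cy': 209.30163416733973, 'eye': array([-0.71135154,  0.69210744,  0.77559708]), 'orientation': array([ 0.26110608, -0.40251826,  0.74941513, -0.45626707])}
top {'fx': 428.0805997717696, 'fy': 428.0805997717696, 'cx': 323.4245162349843, 'cy': 205.4692174456781, 'eye': array([ 0.32444081, -0.07265418,  1.19238612]), 'orientation': array([-0.05836245,  0.71221511, -0.69661514,  0.06380288])}
wrist {'fx': 309.70691628693146, 'fy': 309.70691628693146, 'cx': 319.23539628698984, 'cy': 198.62637554860575, 'eye': array([ 0.22554758, -0.53385021,  0.37374615]), 'orientation': array([ 0.12314811,  0.78470221, -0.60004707, -0.09497635])}
```

View pics/top0.png

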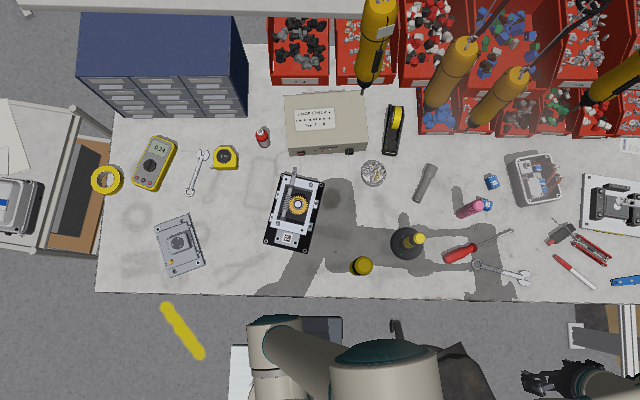

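View pics/scene0.png

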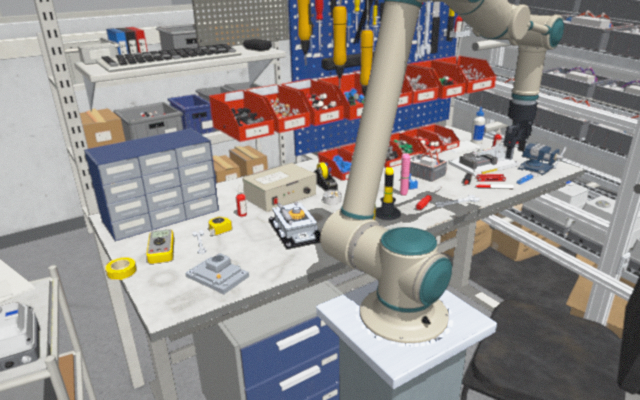

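The top view shows the lower half near (293,212) with its label near (287,238), the upper half near (180,245), and a reader in a dark stand near (410,242). A second yellow round thing is at (362,266) and a pink stick at (472,207). In the scene view the arm hides some of this.

```bash
cat > h.py <<'E'
import numpy as np, cv2
from scipy.spatial.transform import Rotation as R
def rot(q): return R.from_quat(np.asarray(q)[[1,2,3,0]])
def ray(ci,u,v,fish=False):
    x=(u-ci['cx'])/ci['fx'];y=(v-ci['cy'])/ci['fy']
    if fish:
        r=np.hypot(x,y)+1e-12; d=np.array([x/r*np.sin(r),y/r*np.sin(r),np.cos(r)])
    else: d=np.array([x,y,1.]);d/=np.linalg.norm(d)
    return np.array(ci['eye']),rot(ci['orientation']).apply(d)
def onz(ci,u,v,z,fish=False):
    e,d=ray(ci,u,v,fish); return e+d*(z-e[2])/d[2]
def proj(ci,p,fish=False):
    c=rot(ci['orientation']).inv().apply(np.asarray(p)-ci['eye'])
    if fish:
        t=np.arctan2(np.hypot(c[0],c[1]),c[2]);s=t/np.hypot(c[0],c[1]);return np.array([ci['cx']+ci['fx']*c[0]*s,ci['cy']+ci['fy']*c[1]*s])
    return np.array([ci['cx']+ci['fx']*c[0]/c[2],ci['cy']+ci['fy']*c[1]/c[2]])
def tri(*rs):
    A=np.zeros((3,3));b=np.zeros(3)
    for e,d in rs:
        P=np.eye(3)-np.outer(d,d);A+=P;b+=P@e
    p=np.linalg.solve(A,b); return p,[np.linalg.norm((np.eye(3)-np.outer(d,d))@(p-e)) for e,d in rs]
E
python3 - <<'E'
from h import *
from rig import manip,eyes
t=eyes.camera_info('top');s=eyes.camera_info('scene')
for n,u,v,z in [('label',287,238,.0226),('lower',298,204,.05),('upper',179,242,.06),('stand',408,243,.006),('rdtop',418,238,.167),('can',362,266,.1),('tape',226,157,.03),('tin',373,172,.03),('torch',424,182,.02)]:
    p=onz(t,u,v,z);print(n,p.round(3),'scene px',proj(s,p).round())
a=cv2.imread('pics/top0.png');b=cv2.imread('pics/scene0.png')
c=lambda im,x,y:cv2.resize(im[y:y+75,x:x+100],(400,300),interpolation=cv2.INTER_CUBIC)
cv2.imwrite('pics/c1.png',np.vstack([np.hstack([c(a,245,175),c(a,130,205)]),np.hstack([c(a,350,215),c(b,345,150)])]))
E
```

```text
label [0.436 0.018 0.023] scene px [303. 235.]
lower [ 0.527 -0.01   0.05 ] scene px [295. 214.]
upper [0.416 0.299 0.06 ] scene px [219. 255.]
stand [ 0.431 -0.317  0.006] scene px [388. 212.]
rdtop [ 0.43  -0.308  0.167] scene px [388. 169.]
can [ 0.362 -0.18   0.1  ] scene px [369. 205.]
tape [0.659 0.197 0.03 ] scene px [220. 221.]
tin [ 0.626 -0.216  0.03 ] scene px [331. 193.]
torch [ 0.603 -0.361  0.02 ] scene px [367. 188.]
```

View pics/c1.png

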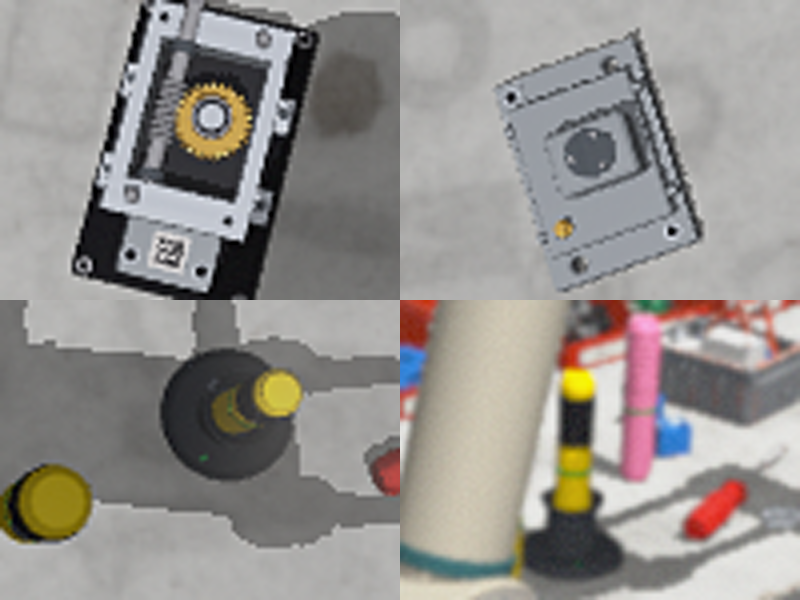

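View pics/wrist0.png

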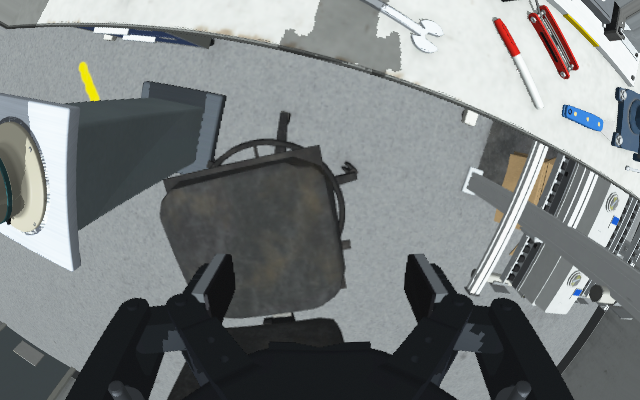

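The crops show the dowels at top px (311,184.5) and (277.5,223.8), the label at (287,237.5), and the upper half's bored holes at (181.8,221.2) and (174.5,271.2). The reader's cap is at (419.5,238.5) and the fat look-alike stands at about (363,265). The wrist view shows only floor and bench edge. The slim yellow reader in the stand is the one to take.

Run:
```python
from h import *
from rig import manip,eyes
t=eyes.camera_info('top');s=eyes.camera_info('scene')
def ycomp(f,x0,y0,x1,y1):
    im=cv2.imread(f)[y0:y1,x0:x1];h=cv2.cvtColor(im,cv2.COLOR_BGR2HSV)
    m=cv2.inRange(h,(22,130,150),(34,255,255));n,l,st,c=cv2.connectedComponentsWithStats(m)
    for i in range(1,n):
        if st[i,4]>8: print(f,(st[i,:4]+[x0,y0,0,0]),st[i,4],c[i]+[x0,y0])
ycomp('pics/top0.png',395,225,435,260);ycomp('pics/scene0.png',375,155,405,215)
p,r=tri(ray(t,419.5,238.5),ray(s,389.3,169));print('cap',p,r)
print('stand',onz(t,407.5,243.5,.006))
for z in (.17,):print('cap on plane',onz(t,419.5,238.5,z),onz(s,389.3,169,z))
a=onz(t,311,184.5,.065);b=onz(t,277.5,223.75,.065);print('dowels',a,b,np.linalg.norm(a-b),'exp',np.hypot(124,60),'yaw',np.degrees(np.arctan2(*(a-b)[1::-1])-np.arctan2(-60,124)))
a=onz(t,181.8,221.2,.016);b=onz(t,174.5,271.2,.016);print('upper holes',a,b,np.linalg.norm(a-b),'yaw',np.degrees(np.arctan2(*(a-b)[1::-1])-np.arctan2(-60,124)),(a+b)/2)
```

```text
pics/top0.png [414 233  11  11] 92 [419.23913043 238.25      ]
pics/scene0.png [385 167   9   8] 50 [389.06 170.8 ]
pics/scene0.png [384 187   9  15] 101 [388.01980198 194.25742574]
cap [ 0.42831233 -0.31214926  0.16505393] [np.float64(0.00045351501047622675), np.float64(0.00045351501047618837)]
stand [ 0.43006042 -0.31519293  0.006     ]
cap on plane [ 0.42808696 -0.31063396  0.17      ] [ 0.41889933 -0.30444945  0.17      ]
dowels [ 0.57812105 -0.04453453  0.065     ] [0.46953457 0.04142709 0.065     ] 0.13849340681980515 exp 137.7534028617805 yaw -12.545621164174207
upper holes [0.47697439 0.31077304 0.016     ] [0.34016221 0.31981681 0.016     ] 0.1371107727680989 yaw 22.039040599583377 [0.4085683  0.31529493 0.016     ]
```

Emit:
servo_tool --series "0.166 -0.08 -0.03 0 0 0 0; 0.166 -0.08 -0.03 0 0 0 0; 0.166 -0.08 -0.03 0 0 0 0; 0.166 -0.08 -0.03 0 0 0 0; 0.166 -0.08 -0.03 0 0 0 0" --squeeze 40

```text
clock: 0.65
position: [0.2924, -0.4316, 0.2623]
ee_rot: [0.0, 0.991, 0.134, 0.001]
contact_force: [0.9, -0.8, -0.6]
width: 0.0855
gripper_force: 0.0
```

Emit:
servo_tool --series "0.166 -0.08 0 0 0 0 0; 0.166 -0.08 0 0 0 0 0; 0.166 -0.08 0 0 0 0 0; 0.166 -0.08 0 0 0 0 0; 0.166 -0.08 0 0 0 0 0"

```text
clock: 1.15
position: [0.4311, -0.3118, 0.2608]
ee_rot: [-0.001, 0.991, 0.134, 0.001]
contact_force: [-1.1, -0.3, 0.1]
width: 0.0856
gripper_force: 0.0
```

Run:
```python
from h import *
from rig import manip,eyes
import json
w=eyes.camera_info('wrist');im=eyes.get_image('wrist');cv2.imwrite('pics/w1.png',im[:,:,::-1])
st=manip.get_state();print(st['clock'],st['position'],st['ee_rot'],st['contact_force'])
np.save('pics/w1.npy',w,allow_pickle=True)
for p in [(.4283,-.3121,.167),(.43,-.315,.056),(.43,-.315,0)]:print(proj(w,p,True))
```

```text
1.2 [ 0.42943483 -0.31336179  0.26076683] [-1.02253374e-04  9.91101011e-01  1.33111087e-01 -4.62509583e-04] [ 0.69839133 -0.47368785  0.59044617]
[319.30410617 204.26993033]
[322.18298327 172.36584085]
[321.82894408 162.91130654]
```

View pics/w1.png

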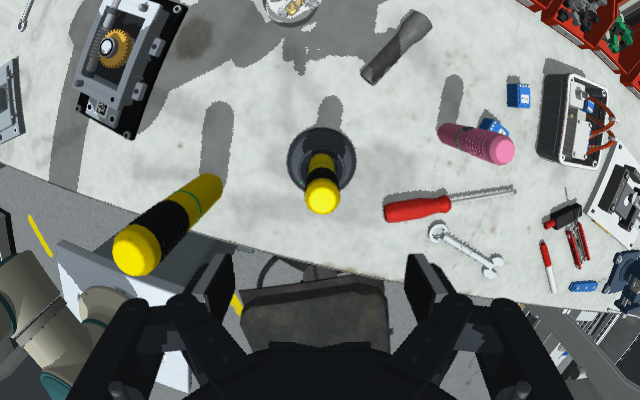

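The wrist view shows the reader upright, with its cap near (322,197) and its stand base centred near (321,160). The fat look-alike is to the left and the pink one to the right. I'll check the position numerically.

Run:
```python
from h import *
from rig import manip,eyes
t=eyes.camera_info('top');w=np.load('pics/w1.npy',allow_pickle=True).item()
im=cv2.imread('pics/w1.png');h=cv2.cvtColor(im,cv2.COLOR_BGR2HSV)
m=cv2.inRange(h,(22,130,120),(34,255,255));m[:, :290]=0;m[:,350:]=0
n,l,st,c=cv2.connectedComponentsWithStats(m)
for i in range(1,n):
    if st[i,4]>8: print(st[i],c[i])
g=cv2.inRange(h,(0,0,25),(180,120,90));g[:,:275]=0;g[:,365:]=0;g[:120]=0;g[220:]=0
n,l,st2,c2=cv2.connectedComponentsWithStats(g)
for i in range(1,n):
    if st2[i,4]>300: print('dark',st2[i],c2[i])
i=1+np.argmax(st[1:,4]);ct=cv2.findContours((l*0).astype('uint8')|m,0,2)[0]
c=max(ct,key=cv2.contourArea);(u,v),rr=cv2.minEnclosingCircle(c);print(u,v,rr)
p,r=tri(ray(t,419.24,238.25),ray(w,u,v,True));print('cap tri',p,r)
for z in (.150,.16,.167):print(onz(w,u,v,z,True),onz(t,419.24,238.25,z))
print(onz(w,321,160,0.006,True))
```

```text
[305 181  35  34 922] [321.79609544 197.12364425]
dark [ 287  127   69   65 2310] [322.6008658  153.31558442]
321.853515625 196.6226043701172 17.476045608520508
cap tri [ 0.43055811 -0.3139192   0.15222181] [np.float64(0.00023498979160617434), np.float64(0.0002349897916061701)]
[ 0.42997811 -0.31390044  0.15      ] [ 0.43071287 -0.31466313  0.15      ]
[ 0.43298934 -0.3129854   0.16      ] [ 0.42969336 -0.31234145  0.16      ]
[ 0.43509719 -0.31234486  0.167     ] [ 0.42897971 -0.31071627  0.167     ]
[ 0.43458764 -0.31255515  0.006     ]
```

Emit:
servo_tool --series "0.002 0 0.05 0 0 0 0; 0.002 0 0.09 0 0 0 0.3; 0.002 0 0.125 0 0 0 0.3; 0.002 0 0.148 0 0 0 0.3; 0.002 0 0.148 0 0 0 0.3"

```text
clock: 1.7
position: [0.4272, -0.313, 0.1098]
ee_rot: [-0.003, 0.991, 0.131, -0.003]
contact_force: [0.1, -0.1, -0.1]
width: 0.0596
gripper_force: 0.0
```

Emit:
servo_tool --series "0 0 0 0 0 0 1; 0 0 0 0 0 0 1; 0 0 0 0 0 0 1; 0 0 0 0 0 0 1; 0 0 0 0 0 0 1"

```text
clock: 2.2
position: [0.4314, -0.3146, 0.115]
ee_rot: [0.002, 0.991, 0.132, 0.001]
contact_force: [-1.0, -0.6, 5.7]
width: 0.0288
gripper_force: 40.1
```

Emit:
servo_tool --series "0 0 -0.02 0 0 0 1; 0 0 -0.05 0 0 0 1; 0 0 -0.085 0 0 0 1; 0.03 -0.03 -0.09 0 0 0 1; 0.06 -0.065 -0.09 0 0 0 1"

```text
clock: 2.7
position: [0.4731, -0.2362, 0.2054]
ee_rot: [0.002, 0.992, 0.13, 0.002]
contact_force: [0.9, 0.5, -1.9]
width: 0.0293
gripper_force: 39.9
```

Emit:
servo_tool --series "0.04 -0.045 0 0 0 0 1; 0.04 -0.09 0 0 0 0 1; 0.04 -0.135 0 0 0 0 1; 0.037 -0.18 0 0 0 0 1; 0.032 -0.22 0 0 0 0 1"

```text
clock: 3.2
position: [0.4441, -0.0121, 0.2032]
ee_rot: [-0.0, 0.991, 0.132, 0.0]
contact_force: [1.7, 0.5, -1.0]
width: 0.0288
gripper_force: 39.9
```

Emit:
servo_tool --series "0 -0.02 0 0 0 0 1; 0 -0.03 0 0 0 0 1; -0.001 -0.034 0 0 0 0 1; -0.001 -0.034 0 0 0 0 1; -0.001 -0.034 0 0 0 0 1"

```text
clock: 3.7
position: [0.4359, 0.0172, 0.2033]
ee_rot: [0.0, 0.991, 0.131, 0.0]
contact_force: [0.6, -0.2, 0.2]
width: 0.0288
gripper_force: 40.0
```

Run:
```python
from h import *
from rig import manip,eyes
w=eyes.camera_info('wrist');im=eyes.get_image('wrist');cv2.imwrite('pics/w2.png',im[:,:,::-1])
b=eyes.get_image('top');b2=eyes.get_image('scene')
cv2.imwrite('pics/t2.png',b[:,:,::-1]);cv2.imwrite('pics/s2.png',b2[:,:,::-1])
np.save('pics/w2.npy',w,allow_pickle=True)
st=manip.get_state();print(st['clock'],st['position'],st['ee_rot'],st['gripper_force'],st['width'])
print(proj(w,(.436,.018,.0226),True),proj(w,(.436,.018,.1),True))
c=lambda im,x,y:cv2.resize(im[y:y+100,x:x+130],(390,300),interpolation=cv2.INTER_CUBIC)
cv2.imwrite('pics/c2.png',np.vstack([np.hstack([c(b,230,170),c(b2,250,150)]),cv2.resize(im[20:320,120:510],(780,600))[:300]])[:,:,::-1])
cv2.imwrite('pics/c2.png',np.vstack([np.hstack([c(b,230,170),c(b2,250,150)]),cv2.resize(im[60:300],(780,292))])[:,:,::-1])
```

```text
3.85 [0.43574226 0.01724396 0.20315756] [ 1.63822269e-04  9.91402110e-01  1.30850389e-01 -7.59514086e-05] 40.04051713272929 0.02874672346208777
[318.71822668 175.25941397] [318.67871211 197.03335623]
```

View pics/c2.png

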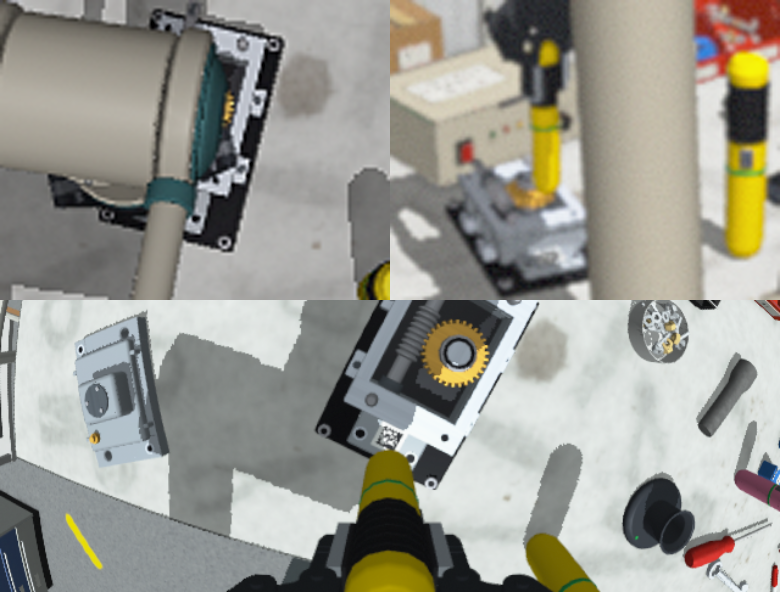

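The reader hangs vertical just over the foot, with its window end near wrist px (317,188). The label is at (320,173), against a prediction of (319,175), so it is 2–3 mm further along tool x. I'll make a small shift and hold.

Emit:
servo_tool --series "0.002 0.001 0 0 0 0 1; 0.002 0.001 0 0 0 0 1; 0.002 0.001 0 0 0 0 1; 0.002 0.001 0 0 0 0 1; 0.002 0.001 0 0 0 0 1"

```text
clock: 4.35
position: [0.4375, 0.0177, 0.2033]
ee_rot: [0.0, 0.991, 0.132, 0.0]
contact_force: [-0.0, 0.7, -0.5]
width: 0.0287
gripper_force: 40.0
```

Emit:
servo_tool --series "0 0 0 0 0 0 1; 0 0 0 0 0 0 1; 0 0 0 0 0 0 1; 0 0 0 0 0 0 1; 0 0 0 0 0 0 1"

```text
clock: 4.85
position: [0.4375, 0.0177, 0.2033]
ee_rot: [0.0, 0.991, 0.132, -0.0]
contact_force: [0.1, -0.3, -1.0]
width: 0.029
gripper_force: 40.0
```

Emit:
servo_tool --series "0 0 0 0 0 0 1; 0 0 0 0 0 0 1; 0 0 0 0 0 0 1; 0 0 0 0 0 0 1; 0 0 0 0 0 0 1"

```text
clock: 5.35
position: [0.4375, 0.0177, 0.2033]
ee_rot: [0.0, 0.991, 0.132, -0.0]
contact_force: [-0.0, -0.5, -1.2]
width: 0.029
gripper_force: 40.0
```

Emit:
servo_tool --series "0.005 0.04 0 0 0 0 1; 0.008 0.085 0 0 0 0 1; 0.01 0.13 0 0 0 0 1; 0.01 0.175 0 0 0 0 1; 0.005 0.215 0 0 0 0 1"

```text
clock: 5.85
position: [0.4994, -0.1909, 0.2032]
ee_rot: [0.0, 0.991, 0.131, 0.0]
contact_force: [-0.3, 0.0, -1.4]
width: 0.0289
gripper_force: 40.2
```

Emit:
servo_tool --series "-0.03 0.032 0 0 0 0 1; -0.062 0.065 0 0 0 0 1; -0.088 0.092 0 0 0 0 1; -0.098 0.103 0 0 0 0 1; -0.098 0.103 0 0 0 0 1"

```text
clock: 6.35
position: [0.43, -0.3152, 0.2031]
ee_rot: [0.0, 0.992, 0.13, -0.0]
contact_force: [0.3, 0.1, -1.0]
width: 0.0288
gripper_force: 40.2
```

Emit:
servo_tool --series "0 0 0.01 0 0 0 1; 0 0 0.025 0 0 0 1; 0 0 0.04 0 0 0 1; 0 0 0.05 0 0 0 1; 0 0 0.05 0 0 0 1"

```text
clock: 6.85
position: [0.4303, -0.3114, 0.1514]
ee_rot: [-0.002, 0.991, 0.132, -0.001]
contact_force: [-0.1, 0.7, -0.3]
width: 0.0291
gripper_force: 40.2
```

Emit:
servo_tool --series "0 0 0.01 0 0 0 1; 0 0 0.022 0 0 0 1; 0 0 0.032 0 0 0 1; 0 0 0.038 0 0 0 1; 0 0 0.038 0 0 0 1"

```text
clock: 7.35
position: [0.4307, -0.3136, 0.1151]
ee_rot: [-0.0, 0.991, 0.131, 0.0]
contact_force: [-0.2, -0.6, -1.7]
width: 0.0293
gripper_force: 40.1
```

Emit:
servo_tool --series "0 0 0.001 0 0 0 1; 0 0 0.002 0 0 0 1; 0 0 0.002 0 0 0 0.3; 0 0 0.002 0 0 0 0.3; 0 0 0.002 0 0 0 0.3"

```text
clock: 7.85
position: [0.4306, -0.3137, 0.1131]
ee_rot: [0.0, 0.991, 0.131, -0.0]
contact_force: [-0.2, -0.5, -0.2]
width: 0.06
gripper_force: 0.0
```

Emit:
servo_tool --series "0 0 0 0 0 0 0.2; 0 0 0 0 0 0 0.2; 0 0 -0.01 0 0 0 0.2; 0 0 -0.05 0 0 0 0.2; 0 0 -0.1 0 0 0 0.2"

```text
clock: 8.35
position: [0.4295, -0.3126, 0.213]
ee_rot: [-0.002, 0.991, 0.131, -0.002]
contact_force: [0.6, -0.9, 0.8]
width: 0.0687
gripper_force: 0.0
```

Run:
```python
from h import *
from rig import manip,eyes
t=eyes.camera_info('top');s=eyes.camera_info('scene')
w=eyes.camera_info('wrist');im=eyes.get_image('wrist')[:,:,::-1].copy();cv2.imwrite('pics/w3.png',im)
im2=eyes.get_image('scene')[:,:,::-1].copy()
print(manip.get_state()['position'])
h=cv2.cvtColor(im,cv2.COLOR_BGR2HSV)
m=cv2.inRange(h,(22,130,120),(34,255,255));n,l,st,c=cv2.connectedComponentsWithStats(m)
for i in range(1,n):
    if st[i,4]>60: print('wrist',st[i],c[i],onz(w,*c[i],.16,True))
h=cv2.cvtColor(im2,cv2.COLOR_BGR2HSV)[155:215,375:405]
m=cv2.inRange(h,(22,130,150),(34,255,255));n,l,st,c=cv2.connectedComponentsWithStats(m)
for i in range(1,n):
    if st[i,4]>8: print('scene',st[i],c[i]+[375,155])
```

```text
[ 0.43405513 -0.3166932   0.22090699]
wrist [ 301  195   42   41 1346] [321.30906389 215.00520059] [ 0.43292506 -0.31243635  0.16      ]
wrist [ 24 217  22  37 160] [ 33.99375 235.30625] [ 0.3292375  -0.03740461  0.16      ]
wrist [  78  255   50   53 1854] [100.13700108 282.54530744] [ 0.3098632  -0.13140627  0.16      ]
scene [10 12  9  8 49] [389.02040816 170.81632653]
scene [  9  32   9  16 114] [388.34210526 194.69298246]
```

The reader's pixels are back where they were at the start: scene (389.0,170.8), originally (389.1,170.8). So it stands in its stand. Next is the upper half.

Emit:
servo_tool --series "0.023 -0.038 -0.02 0 0 0 0; 0.046 -0.076 -0.045 0 0 0 0; 0.07 -0.115 -0.045 0 0 0 0; 0.082 -0.16 -0.045 0 0 0 0; 0.094 -0.205 -0.045 0 0 0 0"

```text
clock: 8.95
position: [0.4682, -0.0895, 0.2589]
ee_rot: [0.0, 0.991, 0.131, 0.001]
contact_force: [0.3, -0.3, -0.3]
width: 0.0854
gripper_force: 0.0
```

Emit:
servo_tool --series "0.011 -0.047 0 0 0 0 0; 0.021 -0.094 0 0 0 0 0; 0.032 -0.141 0 0 0 0 0; 0.042 -0.188 0 0 0 0 0; 0.043 -0.236 0 0 0 0 0"

```text
clock: 9.45
position: [0.4484, 0.15, 0.2588]
ee_rot: [-0.0, 0.991, 0.131, 0.001]
contact_force: [1.1, 0.2, 0.5]
width: 0.0854
gripper_force: 0.0
```

Emit:
servo_tool --series "0.002 -0.048 0 0 0 -2 0; 0.004 -0.094 0 0 0 -4 0; 0.006 -0.135 0 0 0 -6 0; 0.006 -0.162 0 0 0 -7 0; 0.006 -0.162 0 0 0 -7 0"

```text
clock: 9.95
position: [0.4104, 0.3089, 0.2585]
ee_rot: [-0.001, 0.981, 0.194, 0.0]
contact_force: [0.8, -0.1, 0.2]
width: 0.0854
gripper_force: 0.0
```

Run:
```python
from h import *
from rig import manip,eyes
for k in range(2):
    w=eyes.camera_info('wrist');im=eyes.get_image('wrist')[:,:,::-1].copy()
cv2.imwrite('pics/w4.png',im);np.save('pics/w4.npy',w,allow_pickle=True)
st=manip.get_state();print(st['clock'],st['position'],st['ee_rot'],st['contact_force'])
r=R.from_euler('z',22,degrees=True)
for p in [(62,-30,16),(-62,30,16),(-38,28,38),(0,-10,57),(22,18,54),(-22,-38,54)]:print(p,proj(w,r.apply(np.array(p)/1000)+[.4086,.3153,0],True).round(1))
cv2.imwrite('pics/c4.png',cv2.resize(im[60:300,160:480],(800,600),interpolation=cv2.INTER_CUBIC))
```

```text
10.05 [0.41126185 0.30587063 0.25835466] [4.90889333e-04 9.81298211e-01 1.92493054e-01 6.14625864e-05] [-0.33645044 -0.02819324 -0.33297114]
(62, -30, 16) [337.2 114.6]
(-62, 30, 16) [290.1 209.3]
(-38, 28, 38) [289.7 197.1]
(0, -10, 57) [320.8 170.5]
(22, 18, 54) [296.2 151. ]
(-22, -38, 54) [344.6 188.5]
```

View pics/c4.png

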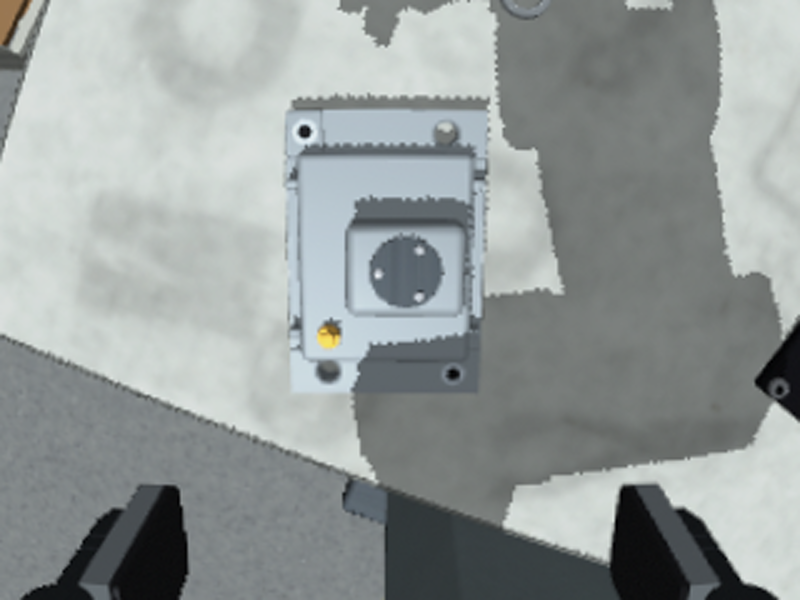

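The crop shows the upper half square to the camera: bored holes at wrist px (338.4,112.4) and (291.2,208.4), plug at (291.6,194.0), cap centre at (322.4,168.4). Its notch end points up in the image.

Run:
```python
from h import *
from rig import manip,eyes
t=eyes.camera_info('top');w=np.load('pics/w4.npy',allow_pickle=True).item()
print('cap tri',tri(ray(t,177.5,243),ray(w,322.4,168.4,True)))
a=onz(w,338.4,112.4,.016,True);b=onz(w,291.2,208.4,.016,True)
print(a,b,np.linalg.norm(a-b),'yaw',np.degrees(np.arctan2(*(a-b)[1::-1])-np.arctan2(-60,124)),(a+b)/2)
# hole a tri with top; yaw by block/flange edges: Hough on roof top edge etc
print('hole tri',tri(ray(t,181.8,221.2),ray(w,338.4,112.4,True)))
g=cv2.imread('pics/w4.png')
def P(x,y,z):return onz(w,x/2.5+160,y/2.5+60,z,True)
for n,(p,q,z) in {'flange top edge':((288,109),(487,109),.016),'block near edge':((352,315),(460,315),.054),'block left':((347,230),(347,308),.054),'block right':((465,230),(465,310),.054)}.items():
    d=P(*q,z)-P(*p,z);print(n,np.degrees(np.arctan2(d[1],d[0])),np.linalg.norm(d))
c=P(406,271,.057);print('cap',c)
yaw=np.radians(22);m=(a+b)/2;print('grip from holes',m+[.01*np.sin(yaw),-.01*np.cos(yaw),0])
print('block mid', (P(347,315,.054)+P(465,222,.054))/2)
st=manip.get_state();print(st['position'],np.degrees(2*np.arctan2(st['ee_rot'][2],st['ee_rot'][1])))
```

```text
cap tri (array([0.41409965, 0.30518295, 0.05313333]), [np.float64(0.0005220552637590232), np.float64(0.0005220552637589378)])
[0.48045882 0.31041078 0.016     ] [0.34157521 0.31899574 0.016     ] 0.1391486981534088 yaw 22.2838074187253 [0.41101701 0.31470326 0.016     ]
hole tri (array([0.47883375, 0.31083898, 0.01411111]), [np.float64(0.0017052232265948944), np.float64(0.001705223226594875)])
flange top edge -67.80298680607925 0.09809225769808448
block near edge -67.63523780917625 0.05040533959692346
block left -158.56181139945792 0.036733347130613166
block right -156.4316256432743 0.03774305808202492
cap [0.4153103  0.30526662 0.057     ]
grip from holes [0.41476308 0.30543142 0.016     ]
block mid [0.41547378 0.30571091 0.054     ]
[0.41126185 0.30587063 0.25835466] 22.19662645972057
```

Emit:
servo_tool --series "0.0025 0.001 0.045 0 0 0 0; 0.0025 0.001 0.09 0 0 0 0; 0.0025 0.001 0.135 0 0 0 0; 0.0025 0.001 0.175 0 0 0 0; 0.0025 0.001 0.2 0 0 0 0" --squeeze 60

```text
clock: 10.55
position: [0.4131, 0.3033, 0.0557]
ee_rot: [0.001, 0.982, 0.191, -0.002]
contact_force: [0.2, 0.4, -0.3]
width: 0.0852
gripper_force: 0.0
```

Emit:
servo_tool --series "0 0 0.012 0 0 0 0; 0 0 0.022 0 0 0 0; 0 0 0.03 0 0 0 0; 0 0 0.032 0 0 0 0; 0 0 0.032 0 0 0 0"

```text
clock: 11.05
position: [0.4147, 0.306, 0.0268]
ee_rot: [-0.0, 0.981, 0.192, 0.001]
contact_force: [-0.5, -0.8, 0.3]
width: 0.0853
gripper_force: 0.0
```

Emit:
servo_tool --series "0 0 0 0 0 0 0.5; 0 0 0 0 0 0 0.5; 0 0 0 0 0 0 0.8; 0 0 0 0 0 0 1; 0 0 0 0 0 0 1"

```text
clock: 11.55
position: [0.4148, 0.3061, 0.0273]
ee_rot: [-0.0, 0.981, 0.192, 0.001]
contact_force: [0.1, -0.9, 6.2]
width: 0.055
gripper_force: 65.9
```

Emit:
servo_tool --series "0 0 -0.01 0 0 0 1; 0 0 -0.035 0 0 0 1; 0 0 -0.07 0 0 0 1; 0 0 -0.1 0 0 0 1; 0 0 -0.12 0 0 0 1"

```text
clock: 12.05
position: [0.4144, 0.3061, 0.1484]
ee_rot: [-0.0, 0.981, 0.192, 0.001]
contact_force: [0.2, 0.3, -4.6]
width: 0.0548
gripper_force: 65.1
```

Emit:
servo_tool --series "-0.015 0.025 0 0 0 3 1; -0.035 0.06 0 0 0 9 1; -0.058 0.1 0 0 0 15 1; -0.08 0.14 0 0 0 21 1; -0.102 0.18 0 0 0 27 1"

```text
clock: 12.55
position: [0.3861, 0.0993, 0.1462]
ee_rot: [0.0, 0.999, -0.044, -0.0]
contact_force: [1.1, -0.3, -3.7]
width: 0.0549
gripper_force: 65.0
```

Run:
```python
from h import *
from rig import manip
s=manip.get_state();y=2*np.arctan2(s['ee_rot'][2],s['ee_rot'][1]);d=np.array([.378,.03])-s['position'][:2]
print(s['position'],np.degrees(y),s['width'],'to go tool',np.cos(y)*d[0]+np.sin(y)*d[1],np.sin(y)*d[0]-np.cos(y)*d[1])
```

```text
[0.38605217 0.09926262 0.14618696] -5.058150777271301 0.05489315135116359 to go tool -0.0019141522292827826 0.06970282388193781
```

Emit:
servo_tool --series "-0.001 0.03 0 0 0 4 1; -0.002 0.06 0 0 0 7.5 1; -0.002 0.07 0 0 0 7.5 1; -0.002 0.07 0 0 0 7.5 1; -0.002 0.07 0 0 0 7.5 1"

```text
clock: 13.05
position: [0.3794, 0.0318, 0.1463]
ee_rot: [-0.0, 0.994, -0.108, -0.0]
contact_force: [-0.1, -0.7, -3.4]
width: 0.055
gripper_force: 65.3
```

Run:
```python
from h import *
from rig import manip,eyes
w=eyes.camera_info('wrist');im=eyes.get_image('wrist')[:,:,::-1].copy()
cv2.imwrite('pics/w5.png',im);np.save('pics/w5.npy',w,allow_pickle=True)
st=manip.get_state();print(st['clock'],st['position'],st['ee_rot'],st['contact_force'])
L=R.from_euler('z',-12.55,degrees=True)
for p in [(62,-30,53),(-62,30,53)]:print(p,proj(w,L.apply(np.array(p)/1000)+[.5238,-.0016,.012],True).round(1))
T=rot(st['ee_rot'])
for p in [(62,-30,16),(-62,30,16),(0,-10,57)]:
    q=np.array(p)/1000; print(p,proj(w,T.apply([q[0],-(q[1]+.01),-(q[2]-.027)])+st['position'],True).round(1))
cv2.imwrite('pics/c5.png',cv2.resize(im[0:240,160:480],(800,600),interpolation=cv2.INTER_CUBIC))
```

```text
13.1 [0.37946305 0.03201249 0.14625219] [-3.94298426e-04  9.94204708e-01 -1.07502704e-01 -1.11675821e-04] [-0.47692095 -0.055764   -4.61259665]
(62, -30, 53) [362.4 -61.1]
(-62, 30, 53) [279.8  91.3]
(62, -30, 16) [359.3 134.8]
(-62, 30, 16) [258.7 328.8]
(0, -10, 57) [319.4 289.2]
```

View pics/c5.png

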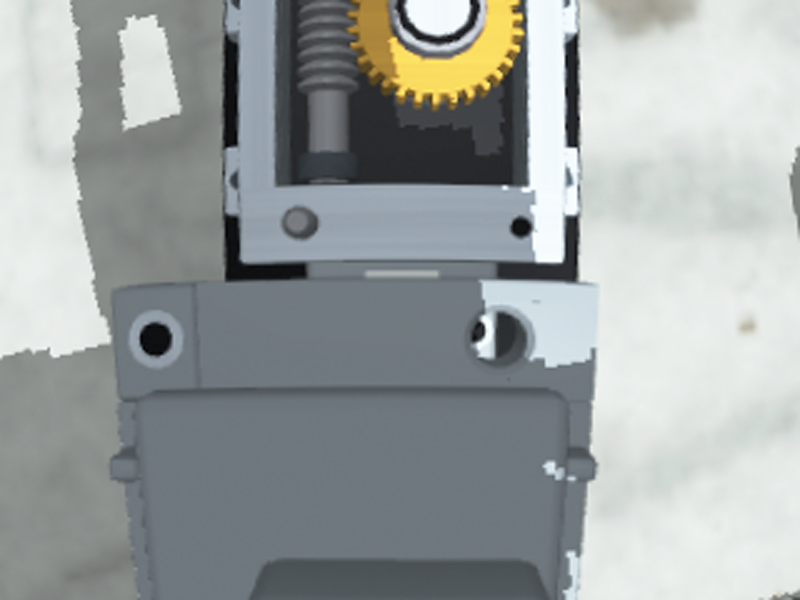

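The view shows the lower half ahead of the held part. Dowel b's tip is at px (279.6,87.6) and the lower half's plain hole at (368,150.8 − 60). The held part's bored hole near the shaft end is at (360.4,134.0), within 1 px of where the grasp model puts it.

Run:
```python
from h import *
from rig import manip,eyes
t=eyes.camera_info('top');w=np.load('pics/w5.npy',allow_pickle=True).item()
st=manip.get_state();ty=2*np.arctan2(st['ee_rot'][2],st['ee_rot'][1]);print('tool yaw',np.degrees(ty))
b=onz(w,279.6,87.6,.065,True);h=onz(w,368,90.8,.052,True)
print('b',b,'h',h,np.linalg.norm((b-h)[:2]),'yaw b-h',np.degrees(np.arctan2(*(b-h)[1::-1]))-90)
print('tri b',tri(ray(t,277.5,223.75),ray(w,279.6,87.6,True)))
g=cv2.cvtColor(cv2.imread('pics/w5.png'),cv2.COLOR_BGR2GRAY).astype(float);g=cv2.GaussianBlur(g,(3,3),0)
def edge(rows,u0,u1,s):
    P=[]
    for v in rows:
        d=s*np.diff(g[v,u0:u1]);k=d.argmax();P.append(onz(w,u0+k+.5,v,.052,True)[:2])
    P=np.array(P);vx,vy,x0,y0=cv2.fitLine(P.astype(np.float32),cv2.DIST_HUBER,0,.001,.001).ravel()
    a=np.degrees(np.arctan2(vy,vx));a=a-180 if a>90 else a+180 if a<-90 else a
    return a,np.array([x0,y0]),np.abs((P-[x0,y0])@[-vy,vx]).max()
Lf=edge(range(22,56),250,262,1);Rt=edge(range(22,56),378,392,-1)
print('left',Lf,'right',Rt)
n=np.array([-np.sin(ty),np.cos(ty)]);print('width',(Lf[1]-Rt[1])@n, 'mid lateral (tool -y)',((Lf[1]+Rt[1])/2-st['position'][:2])@n)
# held part: hole a in tool frame
za=st['position'][2]-.027+.016;ha=onz(w,360.4,134.0,za,True)
T=rot(st['ee_rot']);print('hole a tool',T.inv().apply(ha-st['position']),'exp (62,20)')
print('dowel b tool',T.inv().apply(b-st['position']))
```

```text
tool yaw -12.342755674427563
b [0.47248831 0.0406873  0.065     ] h [ 0.4569778  -0.02270163  0.052     ] 0.06525896340416738 yaw b-h -13.749438714375714
tri b (array([0.47648931, 0.04685543, 0.01087451]), [np.float64(4.95338887121965e-05), np.float64(4.9533888712215745e-05)])
left (np.float32(-11.958022), array([0.51857746, 0.05200254], dtype=float32), np.float64(0.0007450846459764301)) right (np.float32(-12.709004), array([ 0.49740344, -0.04528092], dtype=float32), np.float64(3.848071985879335e-05))
width 0.09956103498069623 mid lateral (tool -y) -0.0005154820034447406
hole a tool [0.06240178 0.02053034 0.01096525] exp (62,20)
dowel b tool [ 0.08904572 -0.02829759  0.0812464 ]
```

Emit:
servo_tool --series "0.04 0.003 0 0 0 0 1; 0.085 0.006 0 0 0 0 1; 0.125 0.009 0 0 0 0 1; 0.15 0.0106 0.005 0 0 0 1; 0.1506 0.0106 0.02 0 0 0 1"

```text
clock: 13.6
position: [0.5309, -0.0114, 0.1271]
ee_rot: [0.0, 0.994, -0.107, 0.004]
contact_force: [-0.4, 0.0, -3.3]
width: 0.0552
gripper_force: 65.4
```

Emit:
servo_tool --series "0 0 0.015 0 0 0 1; 0 0 0.022 0 0 0 1; 0 0 0.022 0 0 0 1; 0 0 0.022 0 0 0 1"

```text
clock: 14.0
position: [0.5246, -0.0109, 0.1046]
ee_rot: [-0.0, 0.994, -0.107, 0.0]
contact_force: [-0.6, -0.5, -4.2]
width: 0.0544
gripper_force: 65.2
```

Run:
```python
from h import *
from rig import manip,eyes
w=eyes.camera_info('wrist');im=eyes.get_image('wrist')[:,:,::-1].copy()
cv2.imwrite('pics/w6.png',im);np.save('pics/w6.npy',w,allow_pickle=True)
st=manip.get_state();print(st['clock'],st['position'],st['ee_rot'],st['contact_force'])
c=lambda x,y,s,k:cv2.resize(im[y:y+s,x:x+s],(k,k),interpolation=cv2.INTER_CUBIC)
T=rot(st['ee_rot'])
for p in [(62,-30,16),(62,-30,0),(92,22,0)]:
    q=np.array(p)/1000; print(p,proj(w,T.apply([q[0],-(q[1]+.01),-(q[2]-.027)])+st['position'],True).round(1))
cv2.imwrite('pics/c6.png',np.hstack([c(330,105,60,400),c(260,0,160,400)]))
```

```text
14.05 [ 0.52486903 -0.01108705  0.10495714] [ 1.64071529e-05  9.94208805e-01 -1.07463246e-01  7.09186566e-04] [-0.25599873 -0.09660859 -4.93358415]
(62, -30, 16) [360.5 134.4]
(62, -30, 0) [356.7 131.3]
(92, 22, 0) [261.2  77.6]
```

View pics/c6.png

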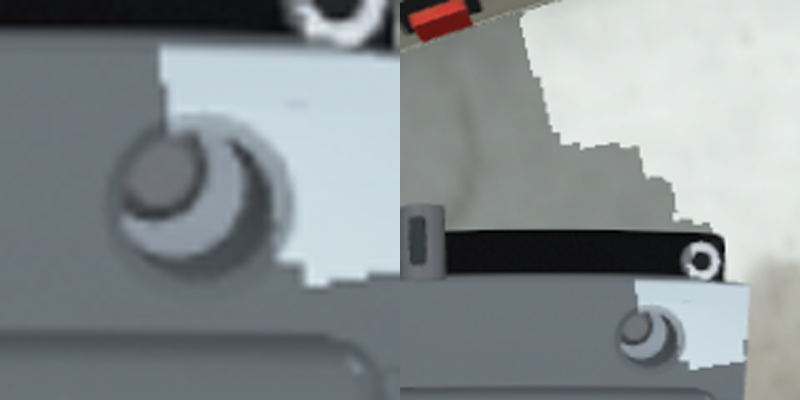

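Through the held part's hole, centred at px (360.0,134.7), I can see the dowel's flat tip at (354.4,131.7). Perfect alignment would put it near (353.6,129.5). So the part should go about 1 mm back along tool x and 0.5 mm along tool y.

Emit:
servo_tool --series "-0.001 0.0005 0 0 0 0 1; -0.001 0.0005 0.004 0 0 0 1; -0.001 0.0005 0.009 0 0 0 1; -0.001 0.0005 0.013 0 0 0 1; -0.001 0.0005 0.015 0 0 0 1"

```text
clock: 14.55
position: [0.5234, -0.0118, 0.0889]
ee_rot: [-0.0, 0.994, -0.108, 0.0]
contact_force: [0.2, 0.1, -2.9]
width: 0.0546
gripper_force: 65.4
```

Emit:
servo_tool --series "0 0 0.001 0 0 0 1; 0 0 0.002 0 0 0 1; 0 0 0.003 0 0 0 1; 0 0 0.003 0 0 0 1; 0 0 0.003 0 0 0 1"

```text
clock: 15.05
position: [0.524, -0.0116, 0.0865]
ee_rot: [-0.0, 0.994, -0.108, 0.001]
contact_force: [2.5, 3.3, -3.9]
width: 0.0546
gripper_force: 65.4
```

Emit:
servo_tool --series "0.0003 -0.0005 0 0 0 0 1; 0.0003 -0.0005 0.001 0 0 0 1; 0.0003 -0.0005 0.002 0 0 0 1; 0.0003 -0.0005 0.003 0 0 0 1; 0.0003 -0.0005 0.003 0 0 0 1"

```text
clock: 15.55
position: [0.524, -0.0114, 0.0833]
ee_rot: [-0.0, 0.994, -0.108, 0.0]
contact_force: [2.3, 2.0, -2.7]
width: 0.0552
gripper_force: 65.7
```

Run:
```python
from rig import manip
s=manip.get_state();print(s['position'],s['contact_force'],s['moment'],s['ee_rot'])
```

```text
[ 0.52395406 -0.011379    0.08331626] [ 2.32667179  2.04923043 -2.71820944] [ 0.3096898  -0.63710407  0.20409974] [-1.24556237e-05  9.94162098e-01 -1.07896245e-01  3.49669743e-04]
```

Emit:
servo_tool --series "0.0003 -0.0003 0.001 0 0 0 1; 0.0003 -0.0003 0.002 0 0 0 1; 0.0003 -0.0003 0.003 0 0 0 1; 0.0003 -0.0003 0.0035 0 0 0 1; 0.0003 -0.0003 0.0035 0 0 0 1"

```text
clock: 16.05
position: [0.5241, -0.0114, 0.0809]
ee_rot: [0.0, 0.994, -0.108, 0.0]
contact_force: [0.0, 1.1, 7.0]
width: 0.0551
gripper_force: 66.6
```

Emit:
servo_tool --series "0 0 0.0005 0 0 0 1; 0 0 0.001 0 0 0 1; 0 0 0.001 0 0 0 1; 0 0 0.001 0 0 0 1"

```text
clock: 16.45
position: [0.524, -0.0114, 0.0801]
ee_rot: [0.0, 0.994, -0.108, 0.0]
contact_force: [-1.4, 1.3, 8.8]
width: 0.055
gripper_force: 66.7
```

Emit:
servo_tool --series "0 0 0.0005 0 0 0 1; 0 0 0.001 0 0 0 1; 0 0 0.0015 0 0 0 1; 0 0 0.0015 0 0 0 1"

```text
clock: 16.85
position: [0.524, -0.0114, 0.0789]
ee_rot: [0.0, 0.994, -0.108, 0.0]
contact_force: [-1.2, 1.1, 11.1]
width: 0.0549
gripper_force: 67.0
```

Emit:
servo_tool --series "0 0 0.0005 0 0 0 1; 0 0 0.001 0 0 0 1; 0 0 0.001 0 0 0 1; 0 0 0.001 0 0 0 1"

```text
clock: 17.25
position: [0.5241, -0.0114, 0.0787]
ee_rot: [0.0, 0.994, -0.108, 0.001]
contact_force: [-2.5, 0.6, 16.0]
width: 0.0548
gripper_force: 68.0
```

Emit:
servo_tool --series "0 0 0.0005 0 0 0 1; 0 0 0.001 0 0 0 1; 0 0 0.0015 0 0 0 1; 0 0 0.0015 0 0 0 1; 0 0 0.0015 0 0 0 1"

```text
clock: 17.75
position: [0.5241, -0.0114, 0.0787]
ee_rot: [0.0, 0.994, -0.108, 0.001]
contact_force: [-5.7, 0.9, 26.7]
width: 0.055
gripper_force: 69.2
```

Run:
```python
from h import *
from rig import manip,eyes
s=manip.get_state();print(s['clock'],s['position'],s['contact_force'],s['moment'],s['ee_rot'],s['qd'].round(4))
im=eyes.get_image('wrist')[:,:,::-1];b=eyes.get_image('scene')[:,:,::-1]
c=lambda im,x,y,w,h:cv2.resize(im[y:y+h,x:x+w],(400,400),interpolation=cv2.INTER_CUBIC)
cv2.imwrite('pics/c7.png',np.hstack([c(im,240,60,160,160),c(b,255,165,80,80)]))
h=cv2.cvtColor(np.ascontiguousarray(b),cv2.COLOR_BGR2HSV)[155:215,375:405]
m=cv2.inRange(h,(22,130,150),(34,255,255));n,l,st,ce=cv2.connectedComponentsWithStats(m)
print([(ce[i]+[375,155],st[i,4]) for i in range(1,n) if st[i,4]>8])
```

```text
17.75 [ 0.52409218 -0.01140914  0.07872252] [-5.66213401  0.8818209  26.74873844] [0.36614614 0.89711042 0.23574309] [ 3.55102682e-04  9.94183370e-01 -1.07695299e-01  1.01200597e-03] [ 0.0033 -0.0011  0.      0.0009  0.     -0.0005]
[(array([388.85714286, 170.81632653]), np.int32(49)), (array([388.6097561 , 189.68292683]), np.int32(41)), (array([387.94285714, 197.91428571]), np.int32(70))]
```

View pics/c7.png

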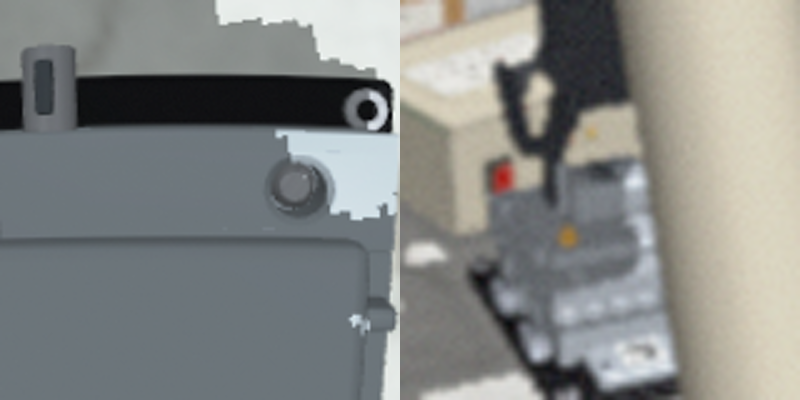

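The left crop shows dowel a filling its hole and the notch over the shaft; the right crop shows the housing shut. TCP height minus the grasp offset puts the joint face at 52 mm, which is closed. The force rose from 11 to 27 N with only 0.2 mm of further travel, so it is seated. The reader is still in its stand.

```bash
python3 -c "
from rig import manip
print(manip.sign_off())"
```

```text
the job is handed in; nothing more can be done
None
```

The job is handed in at about 18 s: the label was scanned, the reader is back upright in its stand, and the arm is holding the upper half shut on both dowels with about 27 N; the hand-in gave no verdict.

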